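# Pour cedar balls from a scoop into a shallow saucer in the laundry corner

## Task

Take the small scoop by its bar handle and, keeping it level, bring its open lip low over the shallow saucer (not the deep bowl), no more than about 5 cm above it; only then tip it slowly, so that both cedar balls roll into the saucer and none bounces out. Then level the scoop again and stand it upright on the bench, clear of the saucer.

Things in the scene. Friction and masses are not known exactly. Their poses are not given: they have to be found in the camera images.
- scoop_handle (a point): Centre of the wooden bar handle (74 mm along y, 14 in x, 24 tall) over a loose aluminium scoop, 180 g; x points to its open lip, z up. It lies 115 mm above the scoop's underside; lip middle at x +60, z -83.5 mm; back wall at x -64 mm; scoop 82 wide, sides 50 tall, a thin post at each end of the bar, free space around it. Stands at the robot's right, lip to the left (+y) within 30 degrees.
- saucer_rim (a point): Centre of the mouth of the shallow round saucer, plain white ceramic, loose, 350 g, standing on the bench: 164 mm across, 26 tall (this point is 26 mm above the bench), wall 5 mm, inner floor about 130 mm across. z up. A deep bowl of the same ceramic (120 across, 70 tall, not wanted) stands about 20 cm nearer to or farther from the robot.
- ball1_center (a point): Centre of a cedar wood ball, 30 mm across, 12 g, in the scoop. The scoop's floor climbs 12 degrees from its back to the lip, so a ball rests against the back wall while the scoop is level and rolls out over the lip when it is tipped lip-down by clearly more than 12 degrees; 35 to 45 degrees is plenty.
- ball2_center (a point): Centre of the second, identical cedar ball, beside the first at the back of the scoop.

How it is judged (in metres and radians):
On the way, in this order (a step that is already met when the one before it is completed fails the run):
1. the scoop, still level (20 degrees) with both balls in it, has its lip low over the saucer (7 cm at most) (angle between scoop_handle's own z axis and vertical below 0.35 rad and distance between each of ball1_center, ball2_center and scoop_handle below 0.12 m and height (world z) of scoop_handle between 0.12 and 0.18 m and x of saucer_rim in the frame of scoop_handle between -0.03 and 0.145 m and y of saucer_rim in the frame of scoop_handle between -0.065 and 0.065 m), for 0.1 s.
2. both balls lie in the saucer while the scoop is still tipped over it (angle between scoop_handle's own z axis and vertical above 0.15 rad and horizontal distance between scoop_handle and saucer_rim below 0.2 m and horizontal distance between each of ball1_center, ball2_center and saucer_rim below 0.075 m and height (world z) of each of ball1_center, ball2_center below 0.045 m).
At the end, for the whole second after the job is handed in: Both balls lie in the saucer (centres within 70 mm of its middle, under 35 mm above the bench), the saucer stands flat (10 mm, 6 degrees), and the scoop stands upright on the bench (10 mm, 8 degrees), its handle over 120 mm from the saucer's middle (horizontal distance between each of ball1_center, ball2_center and saucer_rim below 0.07 m and height (world z) of each of ball1_center, ball2_center below 0.035 m and height (world z) of saucer_rim below 0.036 m and angle between saucer_rim's own z axis and vertical below 0.1 rad and angle between scoop_handle's own z axis and vertical below 0.15 rad and height (world z) of scoop_handle below 0.125 m and horizontal distance between scoop_handle and saucer_rim above 0.12 m); the robot touches nothing.
It fails at once if the scoop is tipped by more than 20 degrees while a ball in it is more than 150 mm above the bench (angle between scoop_handle's own z axis and vertical above 0.35 rad and ((height (world z) of ball1_center above 0.15 m and distance between ball1_center and scoop_handle below 0.12 m) or (height (world z) of ball2_center above 0.15 m and distance between ball2_center and scoop_handle below 0.12 m))).
It also fails if it takes over 64 s, if anything falls off the work surface, if the arm or the gripper's body presses on something with over 40 N, if the wrist force passes 120 N, or if a joint passes its speed limit or range.

## Robot

A 7-joint arm with a two-finger parallel gripper is mounted at the origin on the work surface. World frame = base frame: x ahead of the robot, y to its left, z up, the work surface at z = 0. Lengths are in mm, angles in rad, forces in N, time in s.
With the tool pointing down it reaches from about 425 to 1025 mm from the base axis. Payload 9.4 kg.
Tool frame: the origin (TCP) lies at the very end of the fingers, on their centre line; the grasp point (between the pads) lies 19 mm behind it; x points along the fingers, y is the direction in which the jaws open and shut, and the axes are right-handed (so a half turn about x gives the same grasp; the last joint's range is limited). The gripper opens to 93 mm and grips with 3 to 60 N. Pads are 15 mm wide; open, the fingers measure 128 mm over their backs; the gripper's body (75 mm by 188 mm) begins 65 mm behind the grasp point.
Start: joints at [-1.193, 0.599, -0.003, 1.599, 0.002, 0.943, -0.08], TCP at [318.486, 651.3, 186.918] pointing down, gripper open.
Joint ranges: [-2.57, 2.57], [-0.35, 1.97], [-1.29, 1.29], [0.11, 2.56], [-1.05, 4.19], [0.11, 1.86], [-2.63, 2.63]. Speed limits (rad/s): [2.22, 2.22, 3.01, 3.01, 3.14, 3.14, 3.14].

## Interface

Orientations are given as a rotation vector (axis times angle).
In Python, from rig import bot gives the robot as it stands.
- The arm moves only by the shell command python3 -m crank 'ROWS' [FORCE]. ROWS is JSON, a list of rows, each a list of 3 entries, a list of its own where there are three numbers: the turn, a rotation vector about the world's x, y, z in rad, then the shift along the world's x, y, z in mm, then the finger opening in mm, from 0 to 93. In form: [[[wx, wy, wz], [dx, dy, dz], hand], ...]. A call has 1 to 20 rows; each row is the pose to reach, as a shift and turn from the pose commanded when the call began; what a row does not reach only later rows make up. A row lasts 1/8 s, in which the tool goes at most 62.5 mm and 10.7 degrees, less where a joint would pass 70% of its speed; a pose out of reach is approached as far as the arm can. A call with a gripper value outside its range is refused whole. The fingers move at their own pace and stop on an object; FORCE is the grip in N (left out, the last holds). Time passes only in rows, so rows that repeat a pose let the fingers close. It gives the time, the measured TCP pose, the force and the opening at its end, in the units of the state.
- bot.get_state(): the state, without advancing time (a new reading comes with each control period).
- bot.get_image(name): name is "side" or "top"; returns a dict with "img" (480x640x3 uint8, red, green, blue), "depth" (480x640 float32, mm along the optical axis (not along the pixel's ray), 0 where there is no reading), "K" (3x3 intrinsics, pixels), "k1" (the pictures are not rectified: a ray, as slopes to the right and down, at radius r is drawn at 1 + k1 r^2 times it, then the intrinsics apply), "R" (3x3) and "t" (3): a world point X has camera coordinates R X + t. Camera axes: x right, y down, z forward; pixel columns grow to the right and rows downward; lengths in mm; the calibration is good to about 2 mm. A picture is of the moment at which its call begins.
- bot.sign_off(): hands the job in, once; it reports no verdict.
The state is a dict: "t": time; "q": joint angles; "dq": joint speeds; "joint_efforts": joint torques, N m; "ee_pos": TCP position; "tcp_rot": TCP orientation; "wrist_force": force on the tool from outside, world axes, zero at the start; "ft_torque": the same for the moment, N m; "gripper_width": opening from 0.0 (shut) to 1.0 (fully open).
Only numpy, scipy, OpenCV 4.12 (cv2) and the standard library are available. Lean on these libraries where they do the work, as an engineer would, in place of code of your own. Each camera call takes 0.05 s, during which the arm holds its last target. There are 200 camera calls.

## Working session

There is one attempt and no reset: what is moved stays moved. The work goes in short steps, Python scripts to look and compute and a shell command to move; the robot and the scene stay as the last step left them, time stands still between calls to the robot, and variables do not carry over. Pictures are saved under pics/ and viewed, on a budget of 10 in all, crops included, one or two more only if the job needs it, and the job is handed in when it is done.

```bash
mkdir -p pics; cat > h.py <<'E'
import numpy as np, cv2
from rig import bot
def pts(d):
    # world point for every pixel from depth
    h,w=d["depth"].shape; K=d["K"]; u,v=np.meshgrid(np.arange(w),np.arange(h))
    dist=np.array([d["k1"],0,0,0],float)
    s=cv2.undistortPoints(np.stack([u,v],-1).reshape(-1,1,2).astype(float),np.array(K,float),dist).reshape(h,w,2)
    Z=d["depth"]; C=np.dstack([s[...,0]*Z,s[...,1]*Z,Z])
    P=(C-np.array(d["t"]))@np.array(d["R"]); P[Z==0]=np.nan
    return P
def snap(n,f):
    d=bot.get_image(n); cv2.imwrite(f"pics/{f}.png",d["img"][...,::-1]); np.savez(f"{f}.npz",**d); return d
E
python3 - <<'E'
from h import *
print(bot.get_state())
for n in("top","side"):
    d=snap(n,n+"0"); print(n,d["K"],d["k1"],d["R"],d["t"])
a=[cv2.imread(f"pics/{n}0.png") for n in("top","side")]
E
```

```text
{'t': 0.0, 'q': array([-1.19270813,  0.60011287, -0.00254786,  1.60012614,  0.00181152,
        0.94291846, -0.07974141]), 'dq': array([ 0.00036753, -0.00102534, -0.00145208,  0.00026247, -0.00116197,
        0.00086702, -0.00043534]), 'joint_efforts': array([ 4.87417055e-04, -7.65058494e+01,  1.49734005e+00, -2.52341598e+01,
       -5.25085756e-02,  1.70890801e-02,  1.46661368e-04]), 'ee_pos': array([318.25455676, 650.80741643, 186.07014387]), 'tcp_rot': array([ 0.3553164 ,  1.54143795, -0.35776737]), 'wrist_force': array([-0.13529625, -0.18695   ,  0.34054329]), 'ft_torque': array([ 0.02436229, -0.04027025,  0.00781764]), 'gripper_width': 0.9997179360560958}
top [[624.27710678   0.         329.65461384]
 [  0.         624.27710678 241.32876641]
 [  0.           0.           1.        ]] -0.1417797653075521 [[ 0.01159222 -0.99993    -0.00237116]
 [-0.98231946 -0.01094488 -0.18689216]
 [ 0.18685312  0.00449573 -0.98237757]] [ -58.11832925  579.87803585 1034.14477499]
side [[589.48884916   0.         319.4613006 ]
 [  0.         589.48884916 240.28987425]
 [  0.           0.           1.        ]] -0.17583178654543433 [[ 0.88736518 -0.46091678 -0.01177962]
 [-0.35724081 -0.67116587 -0.64955014]
 [ 0.29148248  0.58059634 -0.76022751]] [-530.69274851  247.95654053  963.020665  ]
```

View pics/top0.png

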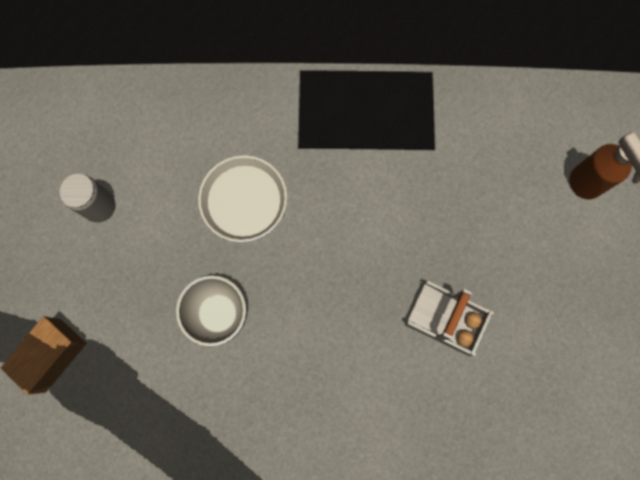

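View pics/side0.png

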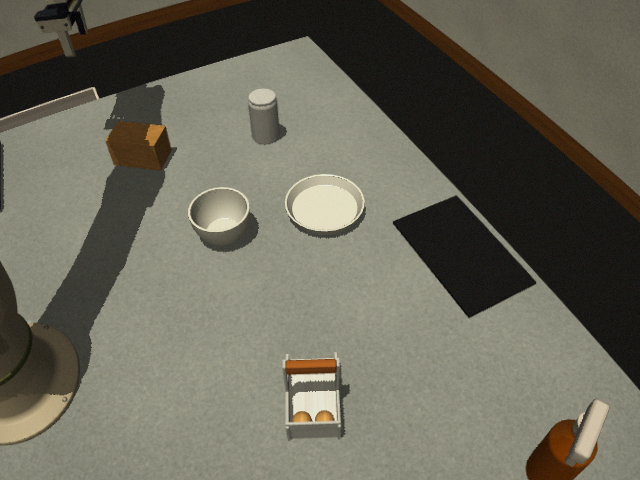

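The top view shows the saucer at (243,199), the bowl nearer the robot at (212,311), and the scoop bar from (452,332) to (465,295) with balls at (474,320) and (466,339). The side view agrees, with the saucer at (325,205) and the scoop at (313,395). The gripper is out of the way at the left.

```bash
python3 - <<'E'
from h import *
from scipy.spatial.transform import Rotation as Ro
d=dict(np.load("top0.npz")); P=pts(d); hsv=cv2.cvtColor(d["img"],cv2.COLOR_RGB2HSV)
m=(hsv[...,0]<15)&(hsv[...,1]>130)&(hsv[...,2]>60); r=np.zeros_like(m); r[270:365,395:505]=1; m&=r
bar=P[m&(P[...,2]>95)]; print("bar",len(bar),np.nanmedian(bar,0),bar.min(0),bar.max(0))
box=cv2.minAreaRect(bar[:,:2].astype(np.float32)); print(box)
balls=m&(P[...,2]<95); n,l,s,c=cv2.connectedComponentsWithStats(balls.astype(np.uint8))
for i in range(1,n):
    if s[i,4]>20: print("ball",s[i,4],c[i],np.median(P[l==i],0))
# side view bar
e=dict(np.load("side0.npz")); Q=pts(e); h2=cv2.cvtColor(e["img"],cv2.COLOR_RGB2HSV)
m2=(h2[...,0]<15)&(h2[...,1]>130)&(Q[...,2]>95); m2[:, :270]=0; m2[:,360:]=0; m2[:340]=0;b2=Q[m2]
print("side bar",len(b2),b2.mean(0),cv2.minAreaRect(b2[:,:2].astype(np.float32)),b2[:,2].max())
# saucer/bowl rims
for nm,D,PP,(u0,v0,u1,v1) in(("top",d,P,(190,145,300,250)),("side",e,Q,(275,165,375,245)),("topbowl",d,P,(165,265,260,355))):
    k=np.zeros(PP.shape[:2],bool);k[v0:v1,u0:u1]=1; k&=(PP[...,2]>19)
    A=PP[k]; c,rad=cv2.minEnclosingCircle(A[:,:2].astype(np.float32)); print(nm,len(A),c,rad,np.percentile(A[:,2],[50,95]))
s=bot.get_state(); print(Ro.from_rotvec(s["tcp_rot"]).as_matrix().round(3))
E
```

```text
bar 342 [ 452.06790116 -256.97890708  126.59017772] [ 418.50826134 -276.50957861  121.91996196] [ 484.66120277 -237.84134458  131.49288535]
((451.7613525390625, -257.37664794921875), (13.627931594848633, 69.4825668334961), 64.14169311523438)
side bar 681 [ 449.28738419 -261.64561597  124.18134062] ((449.8605041503906, -259.8541564941406), (15.833223342895508, 71.75008392333984), 63.44293212890625) 131.52068916583667
top 1057 (666.3436889648438, 109.53278350830078) 82.4515609741211 [24.27567087 28.0547806 ]
side 812 (668.5875244140625, 107.19071960449219) 85.03670501708984 [25.43417031 29.31342877]
topbowl 2004 (456.63763427734375, 149.4979705810547) 60.316200256347656 [45.93906454 71.34253287]
[[-0.     0.439  0.898]
 [-0.001  0.898 -0.439]
 [-1.    -0.001  0.   ]]
```

```bash
python3 -m crank '[[[0,0,0],[40,-30,45],93],[[0,0,0],[282,-450,45],93],[[0,0,0],[282,-450,45],93],[[0,0,0],[282,-450,45],93],[[0,0,0],[282,-450,45],93],[[0,0,0],[282,-450,45],93],[[0,0,0],[282,-450,45],93],[[0,0,0],[282,-450,45],93],[[0,0,0],[282,-450,45],93],[[0,0,0],[282,-450,45],93],[[0,0,0],[133,-909,45],93],[[0,0,0],[133,-909,45],93],[[0,0,0],[133,-909,45],93],[[0,0,0],[133,-909,45],93],[[0,0,0],[133,-909,45],93],[[0,0,0],[133,-909,45],93],[[0,0,0],[133,-909,45],93],[[0,0,0],[133,-909,45],93],[[0,0,0],[133,-909,45],93],[[0,0,0],[133,-909,45],93]]'; python3 -c "
from rig import bot;print(bot.get_state()['q'])"
```

```text
t: 2.6
ee_pos: [452.0, -256.2, 231.7]
tcp_rot: [0.356, 1.542, -0.355]
wrist_force: [-0.2, -0.7, -0.5]
gripper_width: 1.004
[ 0.29540346  0.29972557  0.14489433  2.02049544 -0.05909465  0.82561089
  1.59122893]
```

```bash
python3 -m crank '[[[0,0,0],[-1,-2,-40],93],[[0,0,0],[-1,-2,-80],93],[[0,0,0],[-1,-2,-110],93],[[0,0,0],[-1,-2,-125],93],[[0,0,0],[-1,-2,-136],93],[[0,0,0],[-1,-2,-136],93]]' && python3 - <<'E'
from h import *
snap("side","side1")
E
```

```text
t: 3.35
ee_pos: [450.7, -259.3, 95.8]
tcp_rot: [0.356, 1.542, -0.356]
wrist_force: [0.7, 0.4, 0.2]
gripper_width: 1.0
```

View pics/side1.png

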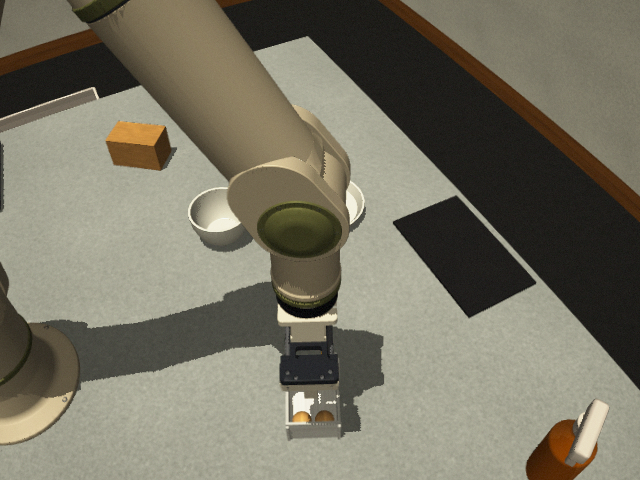

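The gripper straddles the bar at about (310,365), with the balls visible at (301,420) and (325,420). Next I close gently and then lift.

```bash
python3 -m crank '[[[0,0,0],[0,0,0],60],[[0,0,0],[0,0,0],40],[[0,0,0],[0,0,0],25],[[0,0,0],[0,0,0],15],[[0,0,0],[0,0,0],5],[[0,0,0],[0,0,0],0],[[0,0,0],[0,0,0],0],[[0,0,0],[0,0,0],0],[[0,0,0],[0,0,0],0]]' 40 && python3 -m crank '[[[0,0,0],[0,0,5],0],[[0,0,0],[0,0,15],0],[[0,0,0],[0,0,27],0],[[0,0,0],[0,0,38],0],[[0,0,0],[0,0,45],0],[[0,0,0],[0,0,45],0]]' 40 && python3 - <<'E'
from h import *
snap("side","side2")
E
```

```text
t: 4.53
ee_pos: [450.5, -259.7, 95.9]
tcp_rot: [0.357, 1.541, -0.357]
wrist_force: [1.1, -0.5, 0.0]
gripper_width: 0.081
t: 5.28
ee_pos: [450.8, -259.8, 141.6]
tcp_rot: [0.356, 1.54, -0.357]
wrist_force: [-0.5, -0.3, -0.3]
gripper_width: 0.008
```

View pics/side2.png

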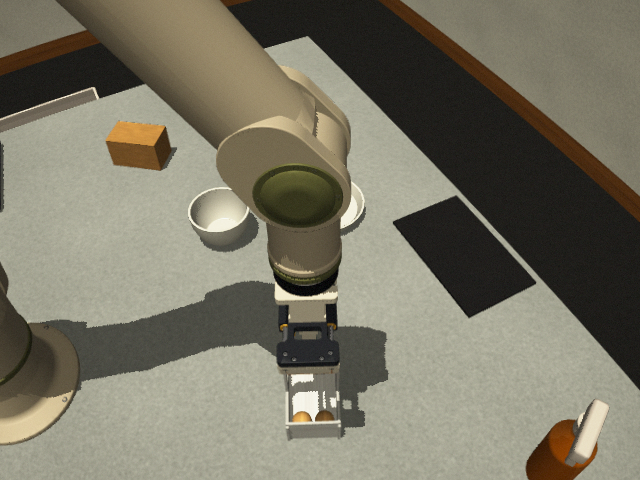

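```bash
python3 - <<'E'
from h import *
d=snap("top","top2")
a=cv2.imread("pics/side2.png")[260:450,240:390]; b=cv2.imread("pics/top2.png")[230:380,370:520]
c=[cv2.resize(x,(400,int(400*x.shape[0]/x.shape[1])),interpolation=3) for x in(a,b)]
c[1]=cv2.copyMakeBorder(c[1],0,c[0].shape[0]-c[1].shape[0],0,0,0)
cv2.imwrite("pics/z2.png",np.hstack(c)); print(bot.get_state()["gripper_width"])
E
```

```text
0.005768070684076365
```

View pics/z2.png

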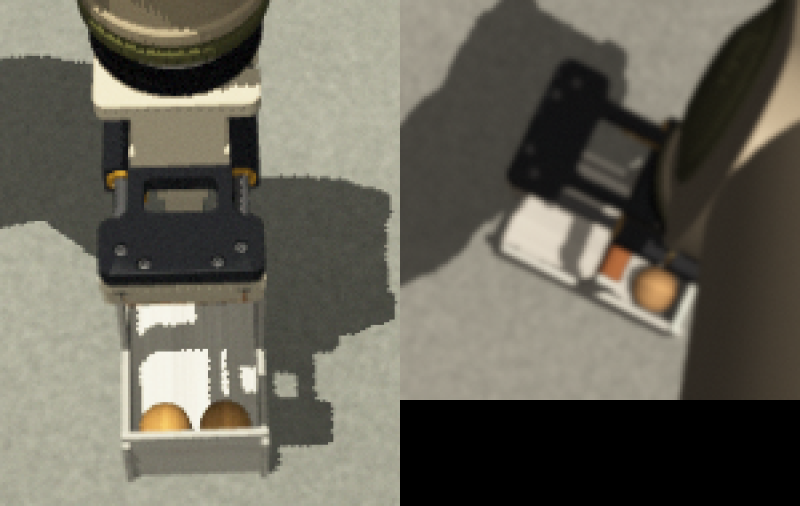

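```bash
python3 - <<'E'
from h import *
for f,(u0,v0,u1,v1) in(("top2",(395,270,505,365)),("side1",(270,340,360,440)),("side2",(270,340,360,440))):
    d=dict(np.load(f+".npz"));P=pts(d);h=cv2.cvtColor(d["img"],cv2.COLOR_RGB2HSV)
    m=(h[...,0]<15)&(h[...,1]>130)&(h[...,2]>60);k=np.zeros_like(m);k[v0:v1,u0:u1]=1;m&=k
    n,l,s,c=cv2.connectedComponentsWithStats(m.astype(np.uint8))
    for i in range(1,n):
        if s[i,4]>5: A=P[l==i];print(f,s[i],c[i].round(),np.nanmedian(A,0).round(),np.nanmin(A,0).round(),np.nanmax(A,0).round())
    for p in [(450.8,-259.8,141.6),(450,-259,115)]:
        C=np.array(d["R"])@p+d["t"]; x=C[:2]/C[2]; x*=1+d["k1"]*(x@x); print("proj",p,d["K"][:2,:2]@x+d["K"][:2,2])
# profile of dark fingers near tcp in top2 : points within 40mm of tcp horizontally
d=dict(np.load("top2.npz"));P=pts(d)
for u in range(425,480,5): print(u,[ (int(x) if x==x else -1) for x in P[285:345:5,u,2]])
E
```

```text
top2 [445 322  12  13  90] [450. 328.] [ 428. -246.  126.] [ 419. -254.  122.] [ 438. -221.  268.]
proj (450.8, -259.8, 141.6) [460.4027361  313.12853821]
proj (450, -259, 115) [456.59423016 314.8354042 ]
proj (450.8, -259.8, 141.6) [310.64716042 358.81548847]
proj (450, -259, 115) [310.344954   367.47714914]
proj (450.8, -259.8, 141.6) [310.64716042 358.81548847]
proj (450, -259, 115) [310.344954   367.47714914]
425 [296, 299, 299, 297, 297, 27, 28, 27, 26, 48, 1, -2]
430 [300, 301, 300, 299, 273, 21, 24, 22, 25, 21, 36, 0]
435 [299, 299, 300, 297, 277, 23, 28, 23, 20, 18, 52, 0]
440 [4, 43, 20, 299, 22, 275, 19, 15, 17, 22, 100, 34]
445 [-3, 53, 27, 299, 295, 273, 19, 16, 13, 128, 124, 49]
450 [-1, -1, 35, 20, 297, 13, 275, 275, 128, 126, 125, 12]
455 [-2, 3, 57, 17, 300, 295, 281, 280, 127, 12, 8, 15]
460 [2, 1, 270, 281, 279, 299, 280, 280, 274, 8, 31, 36]
465 [285, 351, 374, 373, 353, 348, 291, 277, 282, 27, 35, 38]
470 [392, 394, 393, 395, 393, 513, 527, 540, 277, 272, 39, 32]
475 [507, 492, 509, 512, 527, 540, 553, 558, 280, 281, 13, 39]
```

```bash
python3 - <<'E'
from h import *
a=cv2.imread("pics/side1.png")[270:445,240:390]; b=cv2.imread("pics/top2.png")[265:365,390:510]
c=[cv2.resize(x,(400,int(400*x.shape[0]/x.shape[1])),interpolation=2) for x in(a,b)]
c[1]=cv2.copyMakeBorder(c[1],0,c[0].shape[0]-c[1].shape[0],0,0,0)
cv2.imwrite("pics/z3.png",cv2.convertScaleAbs(np.hstack(c),alpha=1.8))
E
```

```text
(no output)
```

View pics/z3.png

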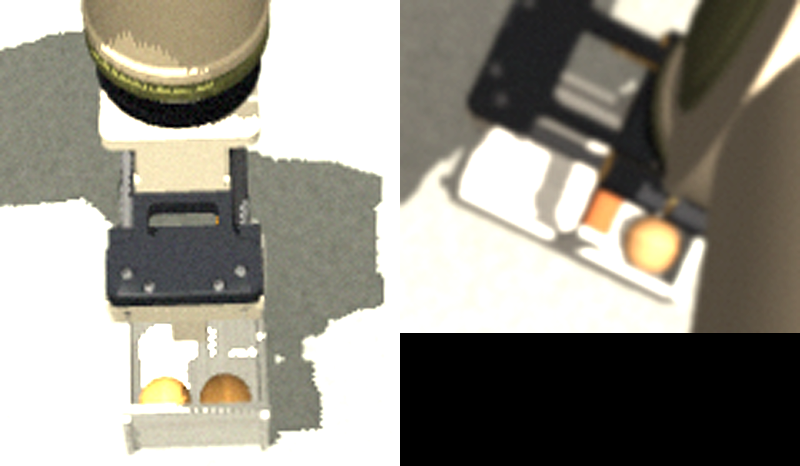

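The jaws shut on nothing. The bar's end, at (450,328) in the top view, is still at z 126, so the scoop never moved. I'll retry 10 mm deeper and read the opening as the jaws close.

```bash
python3 -m crank '[[[0,0,0],[0,0,0],93],[[0,0,0],[0,0,0],93],[[0,0,0],[0,0,0],93],[[0,0,0],[0,0,0],93],[[0,0,0],[0,0,0],93],[[0,0,0],[0,0,0],93],[[0,0,0],[0,0,0],93],[[0,0,0],[0,0,0],93],[[0,0,0],[0,0,0],93],[[0,0,0],[0,0,-20],93],[[0,0,0],[0,0,-40],93],[[0,0,0],[0,0,-55],93],[[0,0,0],[0,0,-55],93]]' 40; for i in 1 2 3 4 5 6; do python3 -m crank '[[[0,0,0],[0,0,0],0],[[0,0,0],[0,0,0],0]]' 30 | egrep 'pos|force|width'; done
```

```text
t: 7.0
ee_pos: [449.9, -259.4, 85.0]
tcp_rot: [0.357, 1.543, -0.356]
wrist_force: [0.7, 0.0, -0.0]
gripper_width: 1.002
ee_pos: [450.9, -259.9, 86.6]
wrist_force: [-0.3, 0.3, -0.1]
gripper_width: 0.834
ee_pos: [450.6, -259.8, 86.2]
wrist_force: [-0.0, -0.2, -0.5]
gripper_width: 0.623
ee_pos: [450.5, -259.7, 85.9]
wrist_force: [-0.5, 1.2, -0.4]
gripper_width: 0.406
ee_pos: [450.5, -259.7, 85.9]
wrist_force: [0.2, 0.3, 0.0]
gripper_width: 0.19
ee_pos: [450.5, -259.6, 85.9]
wrist_force: [-0.6, -0.1, -1.4]
gripper_width: 0.147
ee_pos: [450.5, -259.7, 85.9]
wrist_force: [0.1, 0.1, -2.3]
gripper_width: 0.145
```

The jaws now hold the bar: the opening is steady at 13.5 mm. I'll lift a little and check.

```bash
python3 -m crank '[[[0,0,0],[0,0,0],0],[[0,0,0],[0,0,4],0],[[0,0,0],[0,0,10],0],[[0,0,0],[0,0,18],0],[[0,0,0],[0,0,28],0],[[0,0,0],[0,0,36],0],[[0,0,0],[0,0,40],0],[[0,0,0],[0,0,40],0]]' 50; python3 - <<'E'
from h import *
snap("side","side3"); cv2.imwrite("pics/z4.png",cv2.resize(cv2.imread("pics/side3.png")[250:450,230:400],None,fx=2.5,fy=2.5))
E
```

```text
t: 9.5
ee_pos: [450.6, -259.7, 126.2]
tcp_rot: [0.356, 1.541, -0.357]
wrist_force: [-0.5, -0.3, -1.4]
gripper_width: 0.144
```

View pics/z4.png

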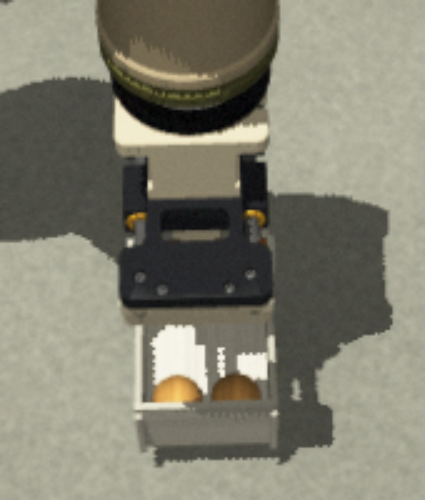

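The scoop is about 40 mm clear of the bench and level, with both balls at the back wall (crop 178,388 and 237,388). I'm carrying it gently to the saucer.

```bash
python3 -m crank '[[[0,0,0],[3,5,0],0],[[0,0,0],[10,17,0],0],[[0,0,0],[22,35,0],0],[[0,0,0],[35,56,0],0],[[0,0,0],[47,76,0],0],[[0,0,0],[60,97,0],0],[[0,0,0],[73,117,0],0],[[0,0,0],[85,137,0],0],[[0,0,0],[98,158,0],0],[[0,0,0],[111,178,0],0],[[0,0,0],[123,199,0],0],[[0,0,0],[136,219,0],0],[[0,0,0],[148,238,0],0],[[0,0,0],[158,255,0],0],[[0,0,0],[166,267,0],0],[[0,0,0],[171,276,0],0],[[0,0,0],[174,280,0],0],[[0,0,0],[174,280,0],0],[[0,0,0],[174,280,0],0]]'; python3 - <<'E'
from h import *
d=snap("side","side4");a=cv2.imread("pics/side4.png"); cv2.imwrite("pics/z5.png",cv2.resize(a[60:300,200:440],None,fx=2.4,fy=2.4))
d=snap("top","top4")
E
```

```text
t: 11.92
ee_pos: [624.2, 19.5, 126.0]
tcp_rot: [0.357, 1.541, -0.358]
wrist_force: [0.1, 0.0, -2.5]
gripper_width: 0.145
```

View pics/z5.png

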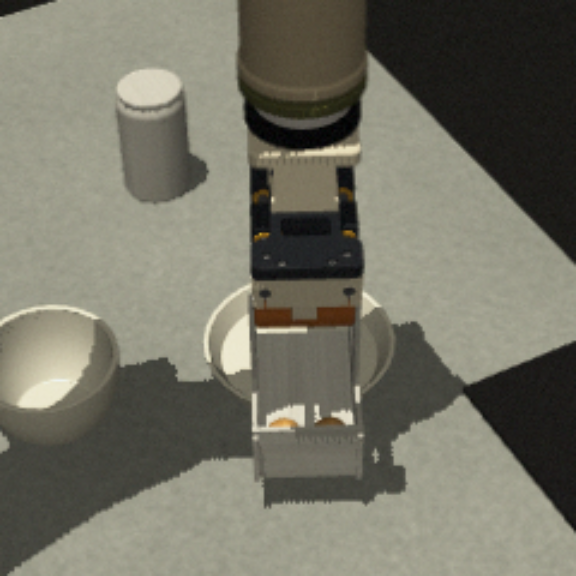

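The scoop is level, with its lip over the saucer's near half and both balls at the back (crop 285,425 and 330,425). Now I tip it slowly about the lip.

```bash
python3 -m crank '[[[-0.031,0.015,0],[0.8,1.7,0.5],0],[[-0.063,0.031,0],[1.7,3.5,1],0],[[-0.094,0.046,0],[2.6,5.4,1.5],0],[[-0.126,0.061,0],[3.6,7.4,2],0],[[-0.157,0.076,0],[4.6,9.4,2.5],0],[[-0.173,0.084,0],[5,10.3,2.8],0],[[-0.188,0.092,0],[5.5,11.3,3.1],0],[[-0.204,0.099,0],[6,12.4,3.4],0],[[-0.22,0.107,0],[6.6,13.5,3.7],0],[[-0.235,0.115,0],[7.1,14.5,4],0],[[-0.251,0.122,0],[7.6,15.6,4.3],0],[[-0.267,0.13,0],[8.1,16.6,4.7],0],[[-0.282,0.138,0],[8.7,17.8,5],0],[[-0.298,0.145,0],[9.2,18.9,5.3],0],[[-0.314,0.153,0],[9.7,20,5.7],0],[[-0.314,0.153,0],[9.7,20,5.7],0],[[-0.314,0.153,0],[9.7,20,5.7],0],[[-0.314,0.153,0],[9.7,20,5.7],0],[[-0.314,0.153,0],[9.7,20,5.7],0],[[-0.314,0.153,0],[9.7,20,5.7],0]]'; cat > balls.py <<'E'
from h import *
import sys
for n in("side","top"):
    d=snap(n,n+sys.argv[1]);P=pts(d);h=cv2.cvtColor(d["img"],cv2.COLOR_RGB2HSV)
    m=(h[...,0]<18)&(h[...,1]>110)&(h[...,2]>50)&(np.abs(P[...,0]-660)<140)&(np.abs(P[...,1]-80)<150)&(P[...,2]<170)
    k,l,s,c=cv2.connectedComponentsWithStats(m.astype(np.uint8))
    for i in range(1,k):
        if s[i,4]>12: A=P[l==i];print(n,s[i,4],c[i].round(),np.nanmedian(A,0).round(),"zmax",np.nanmax(A[:,2]).round())
E
python3 balls.py 5
```

```text
t: 14.52
ee_pos: [634.2, 40.2, 131.7]
tcp_rot: [0.085, 1.603, -0.629]
wrist_force: [-0.1, -0.3, -1.1]
gripper_width: 0.144
side 548 [326. 180.] [657.  54. 156.] zmax 170.0
top 168 [213. 191.] [675. 162.  31.] zmax 39.0
top 30 [255. 202.] [622.  67. 168.] zmax 170.0
top 90 [263. 207.] [615.  55. 161.] zmax 170.0
```

```bash
python3 - <<'E'
import cv2,numpy as np
a=cv2.imread("pics/side5.png")[120:280,240:400];b=cv2.imread("pics/top5.png")[130:290,170:330]
cv2.imwrite("pics/z6.png",cv2.resize(np.hstack([a,b]),None,fx=2.5,fy=2.5,interpolation=2))
E
```

```text
(no output)
```

View pics/z6.png

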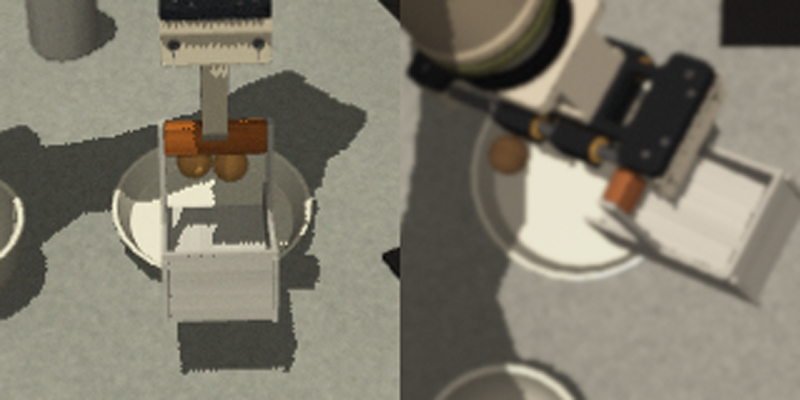

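Both balls are out and appear to lie at the saucer's far side (left half, 193,165 and 231,165). I'll check by casting rays at ball-centre height.

```bash
python3 - <<'E'
from h import *
d=dict(np.load("side5.npz"));P=pts(d);R=d["R"];t=d["t"]
for u,v in((317,186),(332,186)):
    s=cv2.undistortPoints(np.array([[[u,v]]],float),d["K"],np.array([d["k1"],0,0,0])).ravel()
    c=-R.T@t; r=R.T@np.array([s[0],s[1],1]); X=c+r*(20-c[2])/r[2]; print(X.round(), np.hypot(X[0]-667,X[1]-108).round(), P[v,u].round())
E
```

```text
[676. 160.  20.] 53.0 [671. 151.  30.]
[704. 146.  20.] 53.0 [698. 134.  32.]
```

Both balls are in the saucer, about 53 mm from its middle, with the scoop still tipped 18–20°. I'll level it, carry it back and set it down.

```bash
python3 -m crank '[[[0.06,-0.03,0],[-2,-4,-1],0],[[0.126,-0.061,0],[-4,-8,-2],0],[[0.188,-0.092,0],[-6,-12,-3],0],[[0.251,-0.122,0],[-8,-16,-4],0],[[0.314,-0.153,0],[-9.7,-20,-4],0],[[0.314,-0.153,0],[-15,-30,-4],0],[[0.314,-0.153,0],[-30,-54,-4],0],[[0.314,-0.153,0],[-53,-90,-4],0],[[0.314,-0.153,0],[-76,-127,-4],0],[[0.314,-0.153,0],[-99,-164,-4],0],[[0.314,-0.153,0],[-122,-201,-4],0],[[0.314,-0.153,0],[-145,-238,-4],0],[[0.314,-0.153,0],[-165,-270,-4],0],[[0.314,-0.153,0],[-178,-291,-5],0],[[0.314,-0.153,0],[-184,-300,-6],0],[[0.314,-0.153,0],[-184,-300,-16],0],[[0.314,-0.153,0],[-184,-300,-28],0],[[0.314,-0.153,0],[-184,-300,-36],0],[[0.314,-0.153,0],[-184,-300,-40],0],[[0.314,-0.153,0],[-184,-300,-40],0]]'; python3 -m crank '[[[0,0,0],[0,0,-2],0],[[0,0,0],[0,0,-4],0],[[0,0,0],[0,0,-4],0]]'
```

```text
t: 17.12
ee_pos: [450.2, -259.4, 91.2]
tcp_rot: [0.356, 1.542, -0.356]
wrist_force: [0.7, -0.2, -2.4]
gripper_width: 0.145
t: 17.5
ee_pos: [450.2, -259.7, 87.6]
tcp_rot: [0.357, 1.541, -0.357]
wrist_force: [-0.6, 0.8, -1.2]
gripper_width: 0.145
```

```bash
python3 -m crank '[[[0,0,0],[0,0,-1],0],[[0,0,0],[0,0,-1.5],0],[[0,0,0],[0,0,-1.5],0]]'; python3 balls.py 6
```

```text
t: 17.88
ee_pos: [450.2, -259.7, 86.1]
tcp_rot: [0.357, 1.541, -0.357]
wrist_force: [-0.7, -0.4, -1.8]
gripper_width: 0.143
top 156 [224. 179.] [698. 142.  32.] zmax 40.0
top 164 [213. 191.] [675. 162.  32.] zmax 39.0
```

```bash
python3 -m crank '[[[0,0,0],[0,0,-0.7],0],[[0,0,0],[0,0,-0.7],0],[[0,0,0],[0,0,-0.7],30],[[0,0,0],[0,0,-0.7],60],[[0,0,0],[0,0,-0.7],93],[[0,0,0],[0,0,-0.7],93],[[0,0,0],[0,0,-0.7],93],[[0,0,0],[0,0,-0.7],93],[[0,0,0],[0,0,-0.7],93],[[0,0,0],[0,0,-0.7],93],[[0,0,0],[0,0,-0.7],93],[[0,0,0],[0,0,-0.7],93],[[0,0,0],[0,0,-0.7],93]]' && python3 -m crank '[[[0,0,0],[0,0,15],93],[[0,0,0],[0,0,40],93],[[0,0,0],[0,0,80],93],[[0,0,0],[0,0,130],93],[[0,0,0],[0,0,170],93],[[0,0,0],[60,50,170],93],[[0,0,0],[120,100,170],93],[[0,0,0],[160,160,170],93],[[0,0,0],[160,160,170],93],[[0,0,0],[160,160,170],93],[[0,0,0],[160,160,170],93]]'; python3 balls.py 7; python3 - <<'E'
from h import *
for f in("top7","side7"):
    d=dict(np.load(f+".npz"));P=pts(d);h=cv2.cvtColor(d["img"],cv2.COLOR_RGB2HSV)
    m=(h[...,0]<15)&(h[...,1]>130)&(P[...,2]>95)&(P[...,2]<140)&(abs(P[...,0]-450)<70)&(abs(P[...,1]+258)<60)
    b=P[m];print(len(b),np.median(b,0).round(),np.percentile(b[:,2],[2,98]))
    a=d["img"][...,::-1]
    m=(P[...,2]>20)&(P[...,2]<32)&(np.hypot(P[...,0]-667,P[...,1]-108)<100)&(h[...,1]<60);A=P[m];print("saucer",cv2.minEnclosingCircle(A[:,:2].astype(np.float32)))
a=cv2.imread("pics/side7.png");b=cv2.imread("pics/top7.png")
cv2.imwrite("pics/z7.png",np.hstack([a[150:450,180:400],b[130:430,180:520]]))
E
```

```text
t: 19.6
ee_pos: [450.2, -259.7, 85.4]
tcp_rot: [0.357, 1.541, -0.357]
wrist_force: [-0.2, -0.3, 1.2]
gripper_width: 0.999
t: 20.98
ee_pos: [609.6, -100.5, 256.0]
tcp_rot: [0.356, 1.541, -0.358]
wrist_force: [0.6, 0.5, 0.3]
gripper_width: 0.998
side 84 [317. 186.] [672. 153.  27.] zmax 36.0
side 78 [332. 188.] [698. 133.  28.] zmax 37.0
top 157 [224. 179.] [698. 142.  32.] zmax 39.0
top 167 [213. 191.] [675. 162.  31.] zmax 40.0
344 [ 452. -257.  127.] [122.21203831 130.03881364]
saucer ((665.9020385742188, 109.91374206542969), 82.1175537109375)
678 [ 449. -262.  127.] [111.08233532 130.3673714 ]
saucer ((664.103759765625, 109.12631225585938), 83.34130096435547)
```

View pics/z7.png

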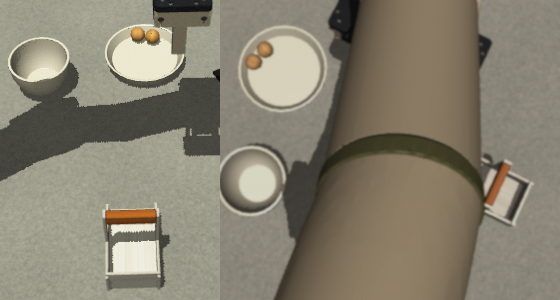

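Both balls lie in the saucer (left half, 138,34 and 153,36) and the saucer is flat where it was. The scoop stands upright and empty on the bench, with its bar at (131,216), and the gripper touches nothing. I'm handing in.

```bash
python3 -c "
from rig import bot;print(bot.sign_off())"
```

```text
the job is handed in; nothing more can be done
None
```

I gripped the scoop by its bar, carried it level to the saucer with the lip about 45 mm above the rim, and tipped it slowly to about 18–20°. Both balls rolled into the saucer. I then levelled the scoop and stood it upright at its starting place. The job was handed in at about 21 s of the 64 s allowed, and no verdict was reported.

**Last checks**
- **Balls:** Both lie in the saucer, about 53 mm from its middle. Their tops read 36–40 mm, so their centres are at roughly 20–25 mm.
- **Saucer:** It is still flat and within 3 mm of where it was.
- **Scoop:** It is upright, with the top of its bar at about 127 mm as at the start. It stands over 400 mm from the saucer.
- **Gripper:** It is open and clear of everything.

**What went wrong or disagreed**
- **First grasp:** With the fingertips at 96 mm, the jaws shut to zero without holding the bar, and I don't know why. The scoop did not move. The second try, 10 mm deeper, held at 13.5 mm.
- **Tip angle:** The balls left at about 18–20°, so I did not tip to the suggested 35–45°.
- **Camera views:** The two views disagreed by up to 9 mm on ball positions, and by less on the bar and saucer.

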